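# Check the objective case and pull the wrong objective

## Robot

A 6-joint arm with a two-finger parallel gripper is mounted at the origin on the work surface. World frame = base frame: x ahead of the robot, y to its left, z up, the work surface at z = 0. Lengths are in mm, angles in rad, forces in N, time in s.
With the tool pointing down it reaches from about 375 to 925 mm from the base axis. Payload 5.7 kg.
Tool frame: the origin (TCP) lies at the very end of the fingers, on their centre line; the grasp point (between the pads) lies 19 mm behind it; z points along the fingers, y is the line along which they close (so a half turn about z gives the same grasp; the last joint's range is limited). The gripper opens to 85 mm and grips with 20 to 120 N. Pads are 22 mm wide; open, the fingers measure 114 mm over their backs; the gripper's body (76 mm by 85 mm) begins 54 mm behind the grasp point. The pads swing forward as they close: fully open they stand 13 mm farther back than shut.
Start: joints at [0.992, 0.359, 1.51, -0, 1.272, -0.115], TCP at [268.398, 536.587, 231.267] pointing down, gripper open.
Joint ranges: [-2.97, 2.97], [-1.01, 2.36], [0.21, 2.38], [-0.96, 4.11], [0.2, 2.71], [-2.98, 2.98]. Speed limits (rad/s): [2.39, 2.39, 3.14, 3.14, 3.14, 3.14].

## Interface

Orientations are given as a unit quaternion [w, x, y, z].
In Python, from cell import robot gives the robot as it stands.
- The arm moves only by the tool carry_out, never from a script. Its argument "targets" is a list of rows, each an object with "xyz": the shift along the tool's x, y, z in units of 40 mm (1.0 is 40 mm), a list of three; "rotation": the turn, a rotation vector about the tool's x, y, z in units of 5 degrees (1.0 is 5 degrees), a list of three; "fingers": the finger opening in mm, from 0 to 85.4. In form: [{"xyz": [tx, ty, tz], "rotation": [rx, ry, rz], "fingers": fingers}, ...]. A call has exactly 8 rows; each row shifts and turns the commanded pose from where the row before left it, along the tool's axes as they then stand; what a row does not reach is not made up. A row lasts 1/10 s, in which the tool goes at most 50 mm and 8.59 degrees, less where a joint would pass 70% of its speed; a pose out of reach is approached as far as the arm can. A call is refused whole if a number of a shift passes 1 or a number of a turn 1, either way. A call with a gripper value outside its range is refused whole. The fingers move at their own pace and stop on an object; the grip force is fixed at half the most. Time passes only in rows, so rows that do not move let the fingers close, or fill a call up. It gives the time, the measured TCP pose, the force, the opening and the grip force at its end, in the units of the state.
- robot.state(): the state, without advancing time (a new reading comes with each control period).
- robot.capture(name): name is "scene" or "side" or "wrist"; returns the picture (400x640x3 uint8, red, green, blue); there is no depth.
- robot.camera_model(name): a dict with "fx", "fy", "cx", "cy" (pixels), "R" (3x3) and "t" (3): a world point X has camera coordinates R X + t. Camera axes: x right, y down, z forward; pixel columns grow to the right and rows downward; lengths in mm; the calibration is good to about 2 mm. The wrist camera is an equidistant fisheye: a pixel r from the principal point sees the ray r / f radians off the axis. A picture is of the moment at which its call begins: read the wrist's pose just before it. camera_model takes no time and is no camera call; for the wrist camera it gives the pose at the moment of the call.
- robot.finish_job(): hands the job in; it is judged then, once.
The state is a dict: "clock": time; "joint_positions": joint angles; "joint_vel": joint speeds; "effort": joint torques, N m; "ee_pos": TCP position; "ee_rot": TCP orientation; "force": force on the tool from outside, world axes, zero at the start; "wrist_torque": the same for the moment, N m; "opening": finger opening in mm; "gripper_force": force on a finger pad.
Only numpy, scipy, OpenCV 4.12 (cv2) and the standard library are available. Lean on these libraries where they do the work, as an engineer would, in place of code of your own. Each camera call takes 0.05 s, during which the arm holds its last target. There are 200 camera calls.

## Task

Open the lid of the teal microscope-objective case until it stands upright or leans back, and find the one objective in it whose colour does not match the disc it stands on. Take that one out and set it down gently, upright, in the white tray. Leave the lid open and the emptied place empty, and leave everything else where it is, including the objective on the round grey pad.

Things in the scene. Friction and masses are not known exactly. Their poses are not given: they have to be found in the camera images.
- case: teal box, 140 mm (its x) by 240 mm (its y) and 62 mm tall, walls and floor 5 mm, fixed to the bench; origin at the centre of its underside. Its lid is hinged along its far (+x) long side. Inside, two 3 mm wide ribs, 12 mm high and running along x, part three compartments in a row along y, whose middles are at y = -77, 0 and +77 mm, x = 0; each has one coloured disc on the floor and one objective on it. Seen from above with x away from you, y is to the left
- lid (a joint): angle of the lid in rad: 0 shut, grows as it opens, 1.57 upright, stop at 1.9. The hinge is stiff with friction (about 0.12 N m): the lid stays at any angle where it is left. At the start it is shut or up to 0.3 rad ajar. The lid is a teal plate 140 x 240 mm, 6 mm thick, about 0.12 kg
- lid_handle (a point): middle of the round head (28 mm across, 16 mm thick, on a 12 mm stem) of the black knob on the lid's outer face, half way along the lid's length and 30 mm in from its front (-x) edge; 35 mm out from that face and 110 mm from the hinge line along the lid. Turns with the lid, its z pointing out of that face: with the lid upright the knob points away to +x, 30 mm below the lid's top edge
- lid_hinge (a point): middle of the hinge line, at the top of the case's far wall; the hinge axis is its y, parallel to the case's y. Turns with the lid
- tray: white open tray for returned objectives, 140 x 140 mm and 18 mm tall, walls and floor 4 mm, fixed; origin at the centre of its underside; empty at the start. It lies to one side of the case, the pad on the other
- pad: round grey rubber pad, 72 mm across and 5 mm thick, fixed; origin at the centre of its underside. A coloured disc lies on it with a spare objective on top (of another colour: it is no concern of this job)
- disc_red: flat red disc, 58 mm across and 2 mm thick, fixed; origin at the centre of its underside. It marks a place for the objective of its own colour. Three of the four discs lie in the case, one per compartment; the other one (red or blue) lies on the round grey pad
- disc_blue: flat blue disc, 58 mm across and 2 mm thick, fixed; origin at the centre of its underside. It marks a place for the objective of its own colour. Three of the four discs lie in the case, one per compartment; the other one (red or blue) lies on the round grey pad
- disc_yellow: flat yellow disc, 58 mm across and 2 mm thick, fixed; origin at the centre of its underside. It marks a place for the objective of its own colour. Three of the four discs lie in the case, one per compartment; the other one (red or blue) lies on the round grey pad
- disc_green: flat green disc, 58 mm across and 2 mm thick, fixed; origin at the centre of its underside. It marks a place for the objective of its own colour. Three of the four discs lie in the case, one per compartment; the other one (red or blue) lies on the round grey pad
- obj_red: microscope objective standing upright: metal barrel 30 mm across and 38 mm tall, with a red band and a red dust cap (28 mm across, 12 mm tall) on top; 50 mm tall in all, about 0.12 kg, loose. Origin at the centre of its underside, z along its axis. At the start it stands in the middle of one of the discs
- obj_blue: microscope objective standing upright: metal barrel 30 mm across and 38 mm tall, with a blue band and a blue dust cap (28 mm across, 12 mm tall) on top; 50 mm tall in all, about 0.12 kg, loose. Origin at the centre of its underside, z along its axis. At the start it stands in the middle of one of the discs
- obj_yellow: microscope objective standing upright: metal barrel 30 mm across and 38 mm tall, with a yellow band and a yellow dust cap (28 mm across, 12 mm tall) on top; 50 mm tall in all, about 0.12 kg, loose. Origin at the centre of its underside, z along its axis. At the start it stands in the middle of one of the discs
- obj_green: microscope objective standing upright: metal barrel 30 mm across and 38 mm tall, with a green band and a green dust cap (28 mm across, 12 mm tall) on top; 50 mm tall in all, about 0.12 kg, loose. Origin at the centre of its underside, z along its axis. At the start it stands in the middle of one of the discs
- cleaner: small amber bottle, 40 mm across and 100 mm tall, standing loose on the bench to the right (-y) of the case, 0.1 m or more beyond the tray or pad there; origin at the centre of its underside

How it is judged:
By the outcome, as a careful person would: the job done as asked, in the order asked, and still so for the second after the job is handed in, with the robot touching nothing.
It also fails if it takes over 48 s, if anything falls off the work surface, if the arm or the gripper's body presses on something with over 40 N, if the wrist force passes 120 N, or if a joint passes its speed limit or range.

## Working session

There is one attempt and no reset: what is moved stays moved. The work goes in short steps, Python scripts to look and compute and a tool call to move; the robot and the scene stay as the last step left them, time stands still between calls to the robot, and variables do not carry over. Pictures are saved under pics/ and viewed, at most 10 in all, crops included, and the job is handed in when it is done.

Besides the shell and the picture viewer there is one more tool, called after "Emit:" as name([rows], argument=value, ...), one row to a line, values as JSON. carry_out: Moves the arm, as the interface text tells. Its arguments: {"type":"object","properties":{"targets":{"type":"array","items":{"type":"object","properties":{"xyz":{"type":"array","items":{"type":"number"}},"rotation":{"type":"array","items":{"type":"number"}},"fingers":{"type":"number"}}}}},"required":["targets"]}

```bash
mkdir -p pics; ls; python3 - <<'E'
from cell import robot
import cv2,numpy as np
s=robot.state();print(s)
for n in("scene","side","wrist"):
    m=robot.camera_model(n);print(n,{k:np.round(v,3).tolist() for k,v in m.items()})
    cv2.imwrite(f"pics/{n}0.png",robot.capture(n)[:,:,::-1])
E
```

```text
pics
{'clock': 0.0, 'joint_positions': array([ 9.91935439e-01,  3.59532731e-01,  1.51145081e+00,  5.66231309e-06,
        1.27250267e+00, -1.15075767e-01]), 'joint_vel': array([ 5.12716097e-04, -1.24118877e-04,  7.44889822e-04, -3.64308992e-04,
       -2.95690382e-04, -1.18933052e-05]), 'effort': array([ 8.66856426e-04, -5.27647841e+01, -2.78609043e+01, -1.71242473e-04,
        1.33934885e-02,  1.47544671e-05]), 'ee_pos': array([268.01302264, 536.04046825, 230.43008939]), 'ee_rot': array([-3.24496091e-04,  2.29820546e-01,  9.73232562e-01, -8.89442184e-04]), 'force': array([-0.44966738, -0.14146146,  0.63130352]), 'wrist_torque': array([ 0.01658461, -0.0319319 , -0.00425286]), 'gripper_force': 0.0, 'opening': 85.46969164078561}
scene {'fx': 361.556, 'fy': 361.556, 'cx': 329.472, 'cy': 198.953, 'R': [[-0.381, 0.924, 0.014], [0.747, 0.317, -0.585], [-0.545, -0.213, -0.811]], 't': [191.875, -349.782, 1161.715]}
side {'fx': 455.051, 'fy': 455.051, 'cx': 315.878, 'cy': 206.633, 'R': [[0.748, -0.664, -0.011], [-0.428, -0.469, -0.773], [0.507, 0.583, -0.635]], 't': [-379.303, 295.64, 995.094]}
wrist {'fx': 309.707, 'fy': 309.707, 'cx': 322.055, 'cy': 196.96, 'R': [[0.447, 0.894, -0.003], [0.848, -0.423, 0.319], [0.284, -0.145, -0.948]], 't': [-598.768, -41.233, 381.529]}
```

View pics/scene0.png

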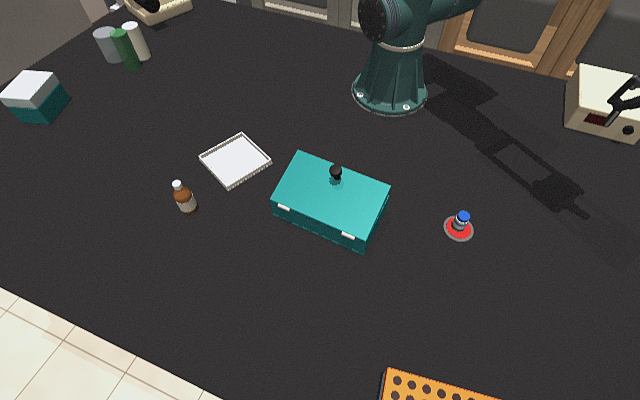

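View pics/side0.png

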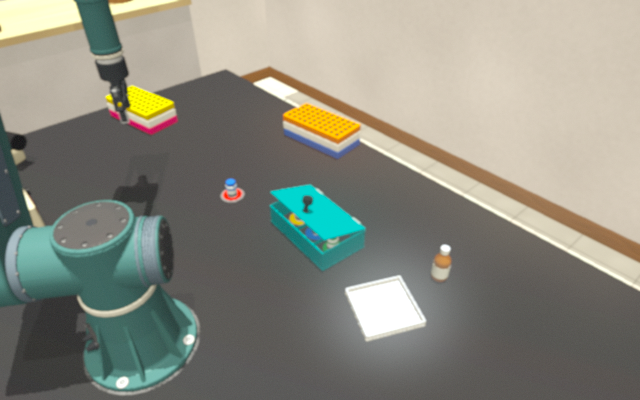

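The case is slightly ajar. The spare on the pad is blue, standing on the red disc, so the case holds the blue, yellow and green discs. I'll zoom in to get accurate corners.

```bash
python3 - <<'E'
import cv2,numpy as np
a=cv2.imread("pics/scene0.png")[125:265,190:400];b=cv2.imread("pics/side0.png")[175:345,225:465]
a=cv2.resize(a,None,fx=3.8,fy=3.8,interpolation=cv2.INTER_CUBIC);b=cv2.resize(b,None,fx=3.3,fy=3.3,interpolation=cv2.INTER_CUBIC)
cv2.imwrite("pics/a.png",a);cv2.imwrite("pics/b.png",b);print(a.shape,b.shape)
E
```

```text
(532, 798, 3) (561, 792, 3)
```

View pics/a.png

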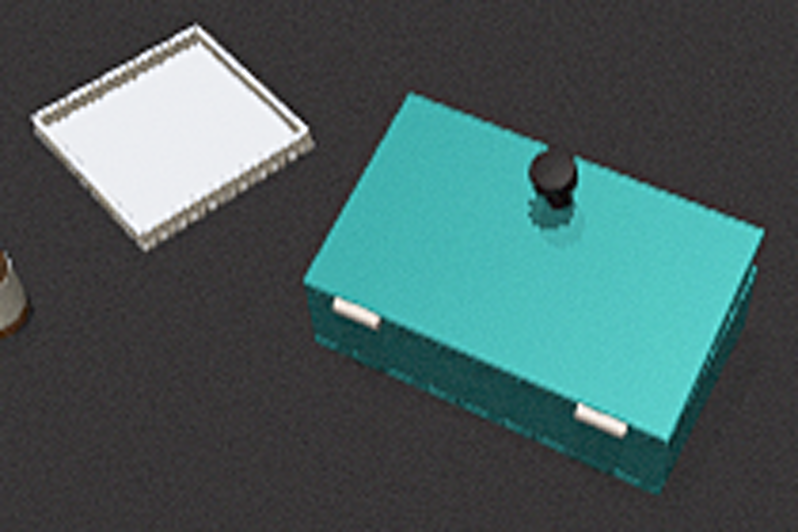

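View pics/b.png

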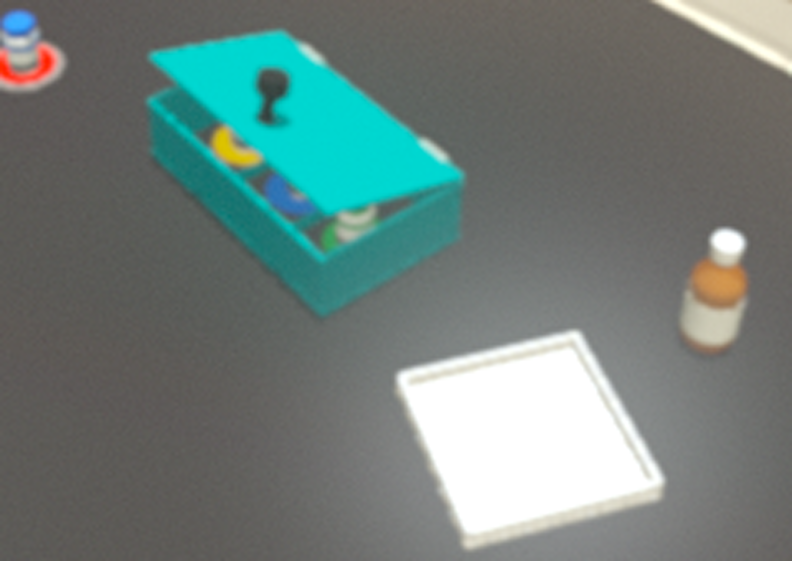

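```bash
cat > h.py <<'E'
import numpy as np
from scipy.optimize import least_squares
from scipy.spatial.transform import Rotation as Ro
from cell import robot
def proj(m,X):
    c=np.asarray(m["R"])@X+m["t"];return np.array([m["fx"]*c[0]/c[2]+m["cx"],m["fy"]*c[1]/c[2]+m["cy"]])
def fr(x,y,a,p): return Ro.from_euler('z',a).apply(p)+[x,y,0]
def lidp(a,d,w,h): # d from hinge, h out
    return np.array([70-d*np.cos(a)+h*np.sin(a), w, 62+d*np.sin(a)+h*np.cos(a)])
E
python3 - <<'E'
from h import *
M={n:robot.camera_model(n) for n in("scene","side")}
S=lambda u,v:np.array([(u+.5)/3.8-.5+190,(v+.5)/3.8-.5+125])
D=lambda u,v:np.array([(u+.5)/3.3-.5+225,(v+.5)/3.3-.5+175])
L=lambda d,w,h:(lambda a:lidp(a,d,w,h)); C=lambda *p:(lambda a:np.array(p,float))
obs=[("scene",S(410,93),L(140,-120,6)),("scene",S(764,231),L(140,120,6)),("scene",S(305,282),L(0,-120,6)),("scene",S(668,440),L(0,120,6)),
("scene",S(318,340),C(70,-120,0)),("scene",S(660,492),C(70,120,0)),("scene",S(554,175),L(110,0,35+6)),
("side",D(149,56),L(140,120,6)),("side",D(332,212),L(140,-120,3)),("side",D(463,176),L(0,-120,6)),("side",D(323,316),C(-70,-120,0)),("side",D(459,240),C(70,-120,0)),
("side",D(322,262),C(-70,-120,62)),("side",D(152,152),C(-70,120,0)),("side",D(149,102),C(-70,120,62)),("side",D(272,84),L(110,0,41))]
f=lambda q:np.concatenate([proj(M[n],fr(q[0],q[1],q[2],g(q[3])))-o for n,o,g in obs])
r=least_squares(f,[600,0,0,.25],loss='soft_l1');q=r.x;print("case",q.round(3));print(f(q).reshape(-1,2).round(1).tolist())
print("knob",fr(*q[:3],lidp(q[3],110,0,41)))
T=[("scene",S(197,26),(-70,-70,18)),("scene",S(34,122),(70,-70,18)),("scene",S(312,135),(-70,70,18)),("scene",S(147,250),(70,70,0)),
("side",D(398,375),(-70,70,18)),("side",D(578,333),(70,70,18)),("side",D(663,482),(70,-70,18)),("side",D(468,547),(-70,-70,0))]
best=None
for a in (0,):
    g=lambda t:np.concatenate([proj(M[n],fr(*t,np.array(p,float)))-o for n,o,p in T])
    r=least_squares(g,[500,-200,.2]);print("tray",r.x.round(3),g(r.x).reshape(-1,2).round(1).tolist())
# pad from side/scene
g=lambda t:np.concatenate([proj(M["scene"],np.array([*t,5.]))-[458.5,228.5],proj(M["side"],np.array([*t,5.]))-[232,195]])
r=least_squares(g,[600,200]);print("pad",r.x,r.fun)
for w in(-77,0,77):print(fr(*q[:3],np.array([0,w,7.])))
E
```

```text
case [ 5.0971e+02  3.6180e+00 -7.5000e-02  2.8000e-01]
[[-0.2, -0.6], [1.1, -0.4], [-1.0, -0.1], [0.6, 0.8], [-0.6, 0.5], [0.2, 1.2], [0.4, -0.4], [0.2, -0.4], [-0.8, 1.6], [0.8, 0.2], [-0.1, 0.9], [0.1, -0.1], [0.1, -0.1], [-0.0, 1.1], [-0.8, -0.6], [0.4, 0.1]]
knob [485.39377443   5.44536426 131.80290082]
tray [ 4.58169e+02 -2.91556e+02 -4.43000e-01] [[0.2, -0.2], [-1.1, -1.1], [-0.1, -1.1], [-0.3, 0.8], [-0.0, -0.6], [-0.4, -0.6], [0.1, -0.4], [-0.5, 0.2]]
pad [435.69494157 303.01487616] [ 0.25436765 -0.52579798  0.51170804 -0.40333976]
[503.94059211 -73.16539013   7.        ]
[509.71036108   3.61813523   7.        ]
[515.48013005  80.40166058   7.        ]
```

The case fit is good to about 1 px: centre (510, 4), yaw -0.075, lid angle about 0.28. The blue disc is in the middle and the tray is at (458, -292). Next I move above the knob, squaring the tool to the case.

Emit:
carry_out([
  {"xyz":[0,0,0],"rotation":[0,0,-0.9],"fingers":85},
  {"xyz":[0,0,0],"rotation":[0,0,-0.9],"fingers":85},
  {"xyz":[0,0,0],"rotation":[0,0,-0.9],"fingers":85},
  {"xyz":[0,0,0],"rotation":[0,0,-0.9],"fingers":85},
  {"xyz":[0,0,0],"rotation":[0,0,-0.86],"fingers":85},
  {"xyz":[-0.5,-1,0],"rotation":[0,0,0],"fingers":85},
  {"xyz":[-0.5,-1,0],"rotation":[0,0,0],"fingers":85},
  {"xyz":[-0.5,-1,0],"rotation":[0,0,0],"fingers":85},
])

```text
clock: 0.95
ee_pos: [319.3, 411.1, 230.9]
ee_rot: [-0.0, 0.037, 0.999, -0.0]
force: [0.3, 0.0, 0.9]
opening: 85.1
gripper_force: 0.0
```

Emit:
carry_out([
  {"xyz":[-0.5,-1,0],"rotation":[0,0,0],"fingers":60},
  {"xyz":[-0.5,-1,0],"rotation":[0,0,0],"fingers":60},
  {"xyz":[-0.5,-1,0],"rotation":[0,0,0],"fingers":60},
  {"xyz":[-0.5,-1,0],"rotation":[0,0,0],"fingers":60},
  {"xyz":[-0.5,-1,0],"rotation":[0,0,0],"fingers":60},
  {"xyz":[-0.5,-1,0],"rotation":[0,0,0],"fingers":60},
  {"xyz":[-0.5,-1,0],"rotation":[0,0,0],"fingers":60},
  {"xyz":[-0.5,-1,0],"rotation":[0,0,0],"fingers":60},
])

```text
clock: 1.75
ee_pos: [455.2, 79.6, 231.3]
ee_rot: [0.0, 0.037, 0.999, 0.0]
force: [1.2, -0.1, -0.0]
opening: 60.1
gripper_force: 0.0
```

```bash
cat >> h.py <<'E'
Q=[509.7,3.6,-.075]
def rot(s): w,x,y,z=s["ee_rot"];return Ro.from_quat([x,y,z,w])
def go(target,s=None): # shift in tool units; residual turn to yaw-square, down, in units
    s=s or robot.state();R=rot(s);a=Q[2]
    Rd=Ro.from_matrix(np.array([[-np.cos(a),-np.sin(a),0],[-np.sin(a),np.cos(a),0],[0,0,-1]]).T)
    print("t",round(s["clock"],2),"pos",s["ee_pos"].round(1),"F",s["force"].round(1),"open",round(s["opening"],1),"shift",(R.inv().apply(np.array(target)-s["ee_pos"])/40).round(2),"turn",np.degrees((R.inv()*Rd).as_rotvec()/5).round(2))
E
python3 - <<'E'
from h import *
go([485.4,5.4,131.8-19])
E
```

```text
t 1.75 pos [455.2  79.6 231.3] F [ 1.2 -0.1 -0. ] open 60.1 shift [-0.89 -1.79  2.96] turn [0. 0. 0.]
```

Emit:
carry_out([
  {"xyz":[-0.45,-0.9,0],"rotation":[0,0,0],"fingers":60},
  {"xyz":[-0.44,-0.89,0],"rotation":[0,0,0],"fingers":60},
  {"xyz":[0,0,0.5],"rotation":[0,0,0],"fingers":60},
  {"xyz":[0,0,0.5],"rotation":[0,0,0],"fingers":60},
  {"xyz":[0,0,0],"rotation":[0,0,0],"fingers":60},
  {"xyz":[0,0,0],"rotation":[0,0,0],"fingers":60},
  {"xyz":[0,0,0],"rotation":[0,0,0],"fingers":60},
  {"xyz":[0,0,0],"rotation":[0,0,0],"fingers":60},
])

```text
clock: 2.55
ee_pos: [485.9, 7.6, 192.3]
ee_rot: [0.001, 0.037, 0.999, -0.0]
force: [-0.1, 0.4, -1.1]
opening: 60.0
gripper_force: 0.0
```

```bash
python3 - <<'E'
from h import *
import cv2
go([485.4,5.4,131.8-19])
m=robot.camera_model("wrist");im=robot.capture("wrist")[:,:,::-1].copy()
def fish(m,X):
    c=np.asarray(m["R"])@X+m["t"];th=np.arctan2(np.hypot(c[0],c[1]),c[2]);u=c[:2]/np.hypot(*c[:2]);return m["fx"]*th*u+[m["cx"],m["cy"]]
for X,c in(([485.4,5.4,131.8],(0,0,255)),(fr(*Q,lidp(.28,140,-120,6)),(255,0,255)),(fr(*Q,lidp(.28,140,120,6)),(255,0,255))):
    p=fish(m,np.array(X));print(p);cv2.circle(im,tuple(int(v) for v in p),3,c,1)
cv2.imwrite("pics/w1.png",im)
E
```

```text
t 2.55 pos [485.9   7.6 192.3] F [-0.1  0.4 -1.1] open 60.0 shift [ 0.01 -0.06  1.99] turn [-0.    0.02  0.01]
[318.79629868 215.40975694]
[171.66907205 157.92714602]
[467.82548459 158.04934911]
```

View pics/w1.png

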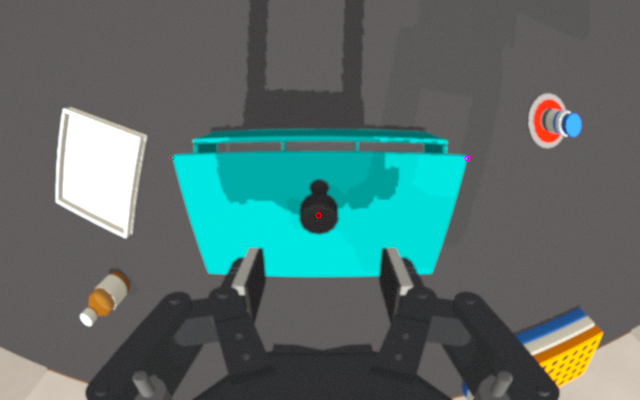

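The wrist view shows the knob head at (318, 214), right on my prediction, and the lid corners match too. I descend and grip.

Emit:
carry_out([
  {"xyz":[0,-0.06,0.6],"rotation":[0,0,0],"fingers":60},
  {"xyz":[0,0,0.6],"rotation":[0,0,0],"fingers":60},
  {"xyz":[0,0,0.5],"rotation":[0,0,0],"fingers":60},
  {"xyz":[0,0,0.2],"rotation":[0,0,0],"fingers":60},
  {"xyz":[0,0,0],"rotation":[0,0,0],"fingers":40},
  {"xyz":[0,0,0],"rotation":[0,0,0],"fingers":15},
  {"xyz":[0,0,0],"rotation":[0,0,0],"fingers":15},
  {"xyz":[0,0,0],"rotation":[0,0,0],"fingers":15},
])

```text
clock: 3.4
ee_pos: [485.6, 5.0, 116.2]
ee_rot: [0.001, 0.037, 0.999, -0.0]
force: [0.8, 0.7, 1.2]
opening: 25.5
gripper_force: 59.0
```

```bash
python3 - <<'E'
from h import *
go([485.4,5.4,131.8-19])
# increments along arc from .28, local (x,z)
A=np.linspace(.28,1.7,25)
P=np.array([lidp(a,110,0,41) for a in A]);d=np.diff(P,axis=0)/40
print(np.c_[A[1:],-d[:,0],-d[:,2]].round(2).tolist())
E
```

```text
t 3.4 pos [485.6   5.  116.2] F [0.8 0.7 1.2] open 25.5 shift [0.01 0.01 0.09] turn [-0.    0.02  0.01]
[[0.34, -0.11, -0.14], [0.4, -0.12, -0.13], [0.46, -0.12, -0.12], [0.52, -0.13, -0.12], [0.58, -0.14, -0.11], [0.64, -0.14, -0.1], [0.69, -0.15, -0.09], [0.75, -0.15, -0.08], [0.81, -0.16, -0.07], [0.87, -0.16, -0.06], [0.93, -0.17, -0.05], [0.99, -0.17, -0.04], [1.05, -0.17, -0.03], [1.11, -0.17, -0.02], [1.17, -0.17, -0.01], [1.23, -0.17, -0.0], [1.29, -0.17, 0.01], [1.34, -0.17, 0.02], [1.4, -0.17, 0.03], [1.46, -0.17, 0.04], [1.52, -0.17, 0.05], [1.58, -0.16, 0.06], [1.64, -0.16, 0.07], [1.7, -0.16, 0.08]]
```

Emit:
carry_out([
  {"xyz":[-0.11,0,-0.14],"rotation":[0,0,0],"fingers":15},
  {"xyz":[-0.12,0,-0.13],"rotation":[0,0,0],"fingers":15},
  {"xyz":[-0.12,0,-0.12],"rotation":[0,0,0],"fingers":15},
  {"xyz":[-0.13,0,-0.12],"rotation":[0,0,0],"fingers":15},
  {"xyz":[-0.14,0,-0.11],"rotation":[0,0,0],"fingers":15},
  {"xyz":[-0.14,0,-0.1],"rotation":[0,0,0],"fingers":15},
  {"xyz":[-0.15,0,-0.09],"rotation":[0,0,0],"fingers":15},
  {"xyz":[-0.15,0,-0.08],"rotation":[0,0,0],"fingers":15},
])

```text
clock: 4.2
ee_pos: [527.1, 1.8, 151.3]
ee_rot: [-0.001, 0.037, 0.999, -0.0]
force: [-4.9, 1.0, -0.6]
opening: 25.7
gripper_force: 59.9
```

```bash
python3 - <<'E'
from h import *
go(fr(*Q,lidp(.75,110,0,41))-[0,0,16])
E
```

```text
t 4.2 pos [527.1   1.8 151.3] F [-4.9  1.  -0.6] open 25.7 shift [-0.    0.01  0.01] turn [-0.   -0.02  0.01]
```

Forces are low and the tool is tracking the arc. I continue.

Emit:
carry_out([
  {"xyz":[-0.16,0,-0.07],"rotation":[0,0,0],"fingers":15},
  {"xyz":[-0.16,0,-0.06],"rotation":[0,0,0],"fingers":15},
  {"xyz":[-0.17,0,-0.05],"rotation":[0,0,0],"fingers":15},
  {"xyz":[-0.17,0,-0.04],"rotation":[0,0,0],"fingers":15},
  {"xyz":[-0.17,0,-0.03],"rotation":[0,0,0],"fingers":15},
  {"xyz":[-0.17,0,-0.02],"rotation":[0,0,0],"fingers":15},
  {"xyz":[-0.17,0,-0.01],"rotation":[0,0,0],"fingers":15},
  {"xyz":[-0.17,0,0],"rotation":[0,0,0],"fingers":15},
])

```text
clock: 5.0
ee_pos: [582.4, -2.4, 163.6]
ee_rot: [0.001, 0.037, 0.999, -0.0]
force: [-3.6, 0.5, 4.3]
opening: 25.2
gripper_force: 61.2
```

```bash
python3 - <<'E'
from h import *
go(fr(*Q,lidp(1.23,110,0,41))-[0,0,16])
E
```

```text
t 5.0 pos [582.4  -2.4 163.6] F [-3.6  0.5  4.3] open 25.2 shift [0.03 0.01 0.01] turn [-0.    0.03  0.  ]
```

Emit:
carry_out([
  {"xyz":[-0.17,0,0.01],"rotation":[0,0,0],"fingers":15},
  {"xyz":[-0.17,0,0.02],"rotation":[0,0,0],"fingers":15},
  {"xyz":[-0.17,0,0.03],"rotation":[0,0,0],"fingers":15},
  {"xyz":[-0.17,0,0.04],"rotation":[0,0,0],"fingers":15},
  {"xyz":[-0.17,0,0.05],"rotation":[0,0,0],"fingers":15},
  {"xyz":[-0.16,0,0.06],"rotation":[0,0,0],"fingers":15},
  {"xyz":[-0.16,0,0.07],"rotation":[0,0,0],"fingers":15},
  {"xyz":[-0.16,0,0.08],"rotation":[0,0,0],"fingers":15},
])

```text
clock: 5.8
ee_pos: [637.0, -6.6, 149.7]
ee_rot: [0.003, 0.037, 0.999, -0.0]
force: [-1.4, -0.6, 5.3]
opening: 25.4
gripper_force: 61.6
```

Emit:
carry_out([
  {"xyz":[0,0,0],"rotation":[0,0,0],"fingers":15},
  {"xyz":[0,0,0],"rotation":[0,0,0],"fingers":60},
  {"xyz":[0,0,0],"rotation":[0,0,0],"fingers":60},
  {"xyz":[0,0,0],"rotation":[0,0,0],"fingers":60},
  {"xyz":[0,0,0],"rotation":[0,0,0],"fingers":60},
  {"xyz":[0,0,-0.4],"rotation":[0,0,0],"fingers":60},
  {"xyz":[0,0,-0.8],"rotation":[0,0,0],"fingers":60},
  {"xyz":[0,0,-0.8],"rotation":[0,0,0],"fingers":60},
])

```text
clock: 6.6
ee_pos: [633.0, -6.1, 227.8]
ee_rot: [-0.001, 0.037, 0.999, 0.0]
force: [0.5, 0.3, 0.2]
opening: 60.2
gripper_force: 0.0
```

```bash
python3 - <<'E'
from h import *
import cv2
go(fr(*Q,np.array([0,0,300.])))
a=robot.capture("side")[120:300,220:420];b=robot.capture("scene")[90:270,240:440]
cv2.imwrite("pics/c.png",cv2.resize(np.hstack([a,b])[:,:,::-1],None,fx=2,fy=2,interpolation=cv2.INTER_CUBIC))
M=robot.camera_model("side")
for a in(1.5,1.6,1.7,1.8):print(a,[((proj(M,fr(*Q,lidp(a,140,w,0)))-[220,120])*2).round().tolist() for w in(-120,120)])
E
```

```text
t 6.6 pos [633.   -6.1 227.8] F [0.5 0.3 0.2] open 60.2 shift [ 3.1   0.01 -1.8 ] turn [-0.   -0.02  0.  ]
1.5 [[291.0, 137.0], [171.0, 52.0]]
1.6 [[300.0, 132.0], [180.0, 49.0]]
1.7 [[308.0, 129.0], [188.0, 46.0]]
1.8 [[316.0, 126.0], [196.0, 44.0]]
```

View pics/c.png

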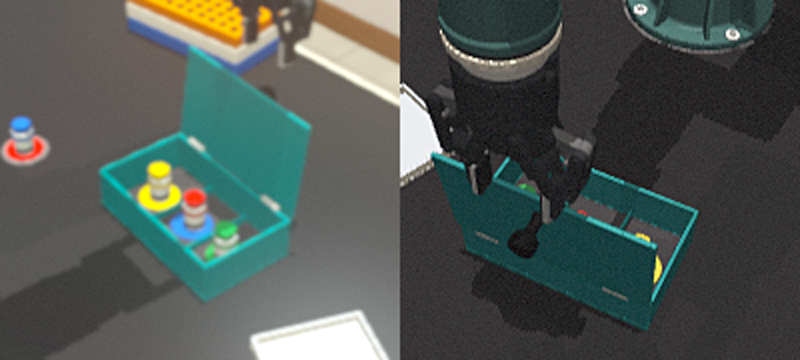

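The lid is at about 1.7 rad with its top corners at (308, 128) and (188, 46). The red objective stands on the blue disc in the middle, so that's the odd one out. I move above it.

Emit:
carry_out([
  {"xyz":[0,0,-0.6],"rotation":[0,0,0],"fingers":55},
  {"xyz":[0.8,0,0],"rotation":[0,0,0],"fingers":55},
  {"xyz":[0.8,0,0],"rotation":[0,0,0],"fingers":55},
  {"xyz":[0.8,0,0],"rotation":[0,0,0],"fingers":55},
  {"xyz":[0.7,0,0],"rotation":[0,0,0],"fingers":55},
  {"xyz":[0,0,0.6],"rotation":[0,0,0],"fingers":55},
  {"xyz":[0,0,0.8],"rotation":[0,0,0],"fingers":55},
  {"xyz":[0,0,0.8],"rotation":[0,0,0],"fingers":55},
])

```text
clock: 7.5
ee_pos: [510.0, 3.1, 163.0]
ee_rot: [0.001, 0.037, 0.999, -0.0]
force: [0.4, -0.0, 0.1]
opening: 55.6
gripper_force: 0.0
```

Emit:
carry_out([
  {"xyz":[0,0,0.6],"rotation":[0,0,0],"fingers":55},
  {"xyz":[0,0,0],"rotation":[0,0,0],"fingers":55},
  {"xyz":[0,0,0],"rotation":[0,0,0],"fingers":55},
  {"xyz":[0,0,0],"rotation":[0,0,0],"fingers":55},
  {"xyz":[0,0,0],"rotation":[0,0,0],"fingers":55},
  {"xyz":[0,0,0],"rotation":[0,0,0],"fingers":55},
  {"xyz":[0,0,0],"rotation":[0,0,0],"fingers":55},
  {"xyz":[0,0,0],"rotation":[0,0,0],"fingers":55},
])

```text
clock: 8.3
ee_pos: [510.3, 3.1, 140.1]
ee_rot: [0.0, 0.037, 0.999, -0.0]
force: [-0.2, 0.3, -0.2]
opening: 55.3
gripper_force: 0.0
```

```bash
cat >> h.py <<'E'
def ray(m,p,z): # fisheye pixel to world at height z
    d=(np.array(p)-[m["cx"],m["cy"]])/m["fx"];th=np.hypot(*d);v=np.array([*(np.sin(th)*d/th),np.cos(th)])
    R=np.asarray(m["R"]);c=-R.T@m["t"];w=R.T@v;return c+w*(z-c[2])/w[2]
E
python3 - <<'E'
from h import *
import cv2
go(fr(*Q,np.array([0,0,21.])))
m=robot.camera_model("wrist");im=robot.capture("wrist")
h=cv2.cvtColor(im,cv2.COLOR_RGB2HSV)
mask=(((h[...,0]<6)|(h[...,0]>174))&(h[...,1]>150)&(h[...,2]>50)).astype(np.uint8)
n,_,st,ce=cv2.connectedComponentsWithStats(mask)
for i in range(1,n):
    if st[i,4]>60:print(st[i],ce[i].round(1),ray(m,ce[i],57).round(1))
cv2.imwrite("pics/w2.png",im[:,:,::-1])
E
```

```text
t 8.3 pos [510.3   3.1 140.1] F [-0.2  0.3 -0.2] open 55.3 shift [0.02 0.01 2.98] turn [-0.    0.01  0.  ]
[564  82  27  48 605] [574.8 106.1] [433.2 242.1  57. ]
[304 188  33  34 876] [320.4 204.7] [510.1   1.9  57. ]
```

View pics/w2.png

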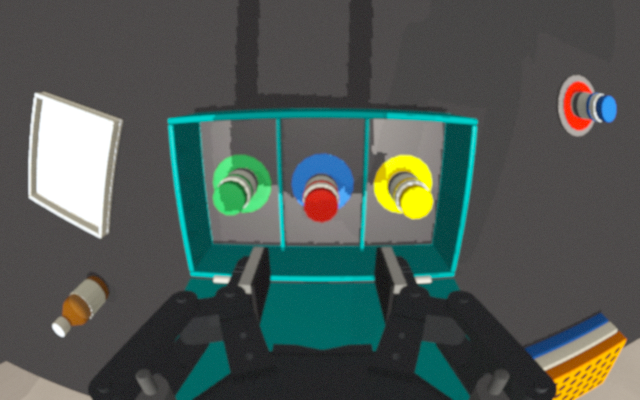

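The wrist view confirms green on green, red (320, 205) on blue, and yellow on yellow. The red objective is at (510, 2.5). I descend and grip.

Emit:
carry_out([
  {"xyz":[0,-0.01,0.6],"rotation":[0,0,0],"fingers":50},
  {"xyz":[0,0,0.6],"rotation":[0,0,0],"fingers":50},
  {"xyz":[0,0,0.6],"rotation":[0,0,0],"fingers":50},
  {"xyz":[0,0,0.5],"rotation":[0,0,0],"fingers":50},
  {"xyz":[0,0,0.4],"rotation":[0,0,0],"fingers":50},
  {"xyz":[0,0,0.2],"rotation":[0,0,0],"fingers":50},
  {"xyz":[0,0,0.05],"rotation":[0,0,0],"fingers":50},
  {"xyz":[0,0,0],"rotation":[0,0,0],"fingers":50},
])

```text
clock: 9.15
ee_pos: [510.3, 2.7, 21.8]
ee_rot: [0.0, 0.037, 0.999, -0.0]
force: [-0.4, -0.5, 0.6]
opening: 49.9
gripper_force: 0.0
```

Emit:
carry_out([
  {"xyz":[0,0,0],"rotation":[0,0,0],"fingers":35},
  {"xyz":[0,0,0],"rotation":[0,0,0],"fingers":30},
  {"xyz":[0,0,0],"rotation":[0,0,0],"fingers":15},
  {"xyz":[0,0,0],"rotation":[0,0,0],"fingers":15},
  {"xyz":[0,0,0],"rotation":[0,0,0],"fingers":15},
  {"xyz":[0,0,0],"rotation":[0,0,0],"fingers":15},
  {"xyz":[0,0,0],"rotation":[0,0,0],"fingers":15},
  {"xyz":[0,0,0],"rotation":[0,0,0],"fingers":15},
])

```text
clock: 9.95
ee_pos: [510.7, 2.5, 22.7]
ee_rot: [0.001, 0.037, 0.999, -0.0]
force: [-0.5, -1.1, 5.3]
opening: 27.9
gripper_force: 58.7
```

Emit:
carry_out([
  {"xyz":[0,0,-0.3],"rotation":[0,0,0],"fingers":15},
  {"xyz":[0,0,-0.6],"rotation":[0,0,0],"fingers":15},
  {"xyz":[0,0,-0.8],"rotation":[0,0,0],"fingers":15},
  {"xyz":[0,0,-0.8],"rotation":[0,0,0],"fingers":15},
  {"xyz":[0,0,-0.6],"rotation":[0,0,0],"fingers":15},
  {"xyz":[0,0,-0.2],"rotation":[0,0,0],"fingers":15},
  {"xyz":[0,0,0],"rotation":[0,0,0],"fingers":15},
  {"xyz":[0,0,0],"rotation":[0,0,0],"fingers":15},
])

```text
clock: 10.75
ee_pos: [509.3, 2.8, 153.0]
ee_rot: [-0.001, 0.037, 0.999, 0.0]
force: [-0.1, -0.1, -2.4]
opening: 28.1
gripper_force: 59.2
```

Emit:
carry_out([
  {"xyz":[0.05,-0.4,0],"rotation":[0,0,0],"fingers":15},
  {"xyz":[0.1,-0.7,0],"rotation":[0,0,0],"fingers":15},
  {"xyz":[0.1,-0.9,0],"rotation":[0,0,0],"fingers":15},
  {"xyz":[0.1,-0.9,0],"rotation":[0,0,0],"fingers":15},
  {"xyz":[0.1,-0.9,0],"rotation":[0,0,0],"fingers":15},
  {"xyz":[0.1,-0.9,0],"rotation":[0,0,0],"fingers":15},
  {"xyz":[0.1,-0.9,0],"rotation":[0,0,0],"fingers":15},
  {"xyz":[0.1,-0.9,0],"rotation":[0,0,0],"fingers":15},
])

```text
clock: 11.55
ee_pos: [459.2, -255.0, 151.8]
ee_rot: [-0.001, 0.037, 0.999, 0.001]
force: [0.4, -1.1, -0.8]
opening: 27.9
gripper_force: 59.3
```

Emit:
carry_out([
  {"xyz":[0,-0.6,0],"rotation":[0,0,0],"fingers":15},
  {"xyz":[0,-0.3,0],"rotation":[0,0,0],"fingers":15},
  {"xyz":[0,0,0],"rotation":[0,0,0],"fingers":15},
  {"xyz":[0,0,0.4],"rotation":[0,0,0],"fingers":15},
  {"xyz":[0,0,0.6],"rotation":[0,0,0],"fingers":15},
  {"xyz":[0,0,0.6],"rotation":[0,0,0],"fingers":15},
  {"xyz":[0,0,0.3],"rotation":[0,0,0],"fingers":15},
  {"xyz":[0,0,0],"rotation":[0,0,0],"fingers":15},
])

```text
clock: 12.35
ee_pos: [456.8, -287.9, 75.8]
ee_rot: [-0.002, 0.037, 0.999, 0.002]
force: [0.6, -0.2, -1.4]
opening: 28.0
gripper_force: 59.3
```

```bash
python3 - <<'E'
from h import *
import cv2
go([458.2,-291.6,19.7])
a=robot.capture("side")[120:360,300:480];b=robot.capture("scene")[90:330,190:420]
cv2.imwrite("pics/d.png",cv2.resize(np.hstack([a,b])[:,:,::-1],None,fx=1.9,fy=1.9,interpolation=cv2.INTER_CUBIC))
E
```

```text
t 12.35 pos [ 456.8 -287.9   75.8] F [ 0.6 -0.2 -1.4] open 28.0 shift [-0.05 -0.09  1.4 ] turn [ 0.03 -0.05  0.02]
```

View pics/d.png

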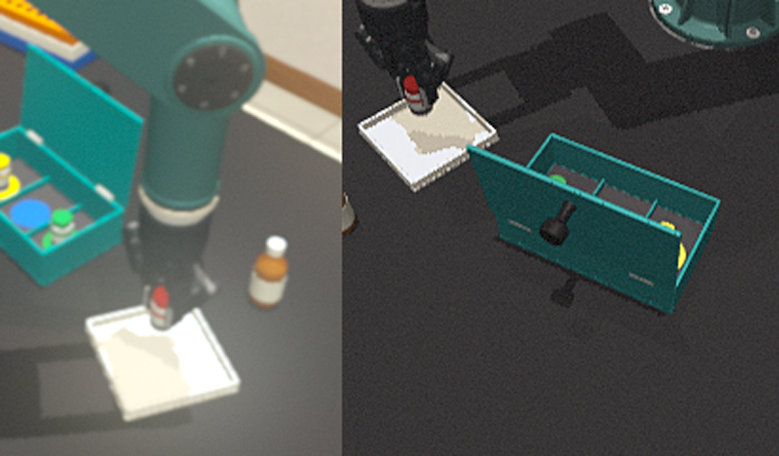

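The red objective is held upright over the tray, and the lid and the other objectives are undisturbed. I lower it slowly, stopping just above the floor.

Emit:
carry_out([
  {"xyz":[-0.05,-0.09,0.3],"rotation":[0,0,0],"fingers":15},
  {"xyz":[0,0,0.4],"rotation":[0,0,0],"fingers":15},
  {"xyz":[0,0,0.3],"rotation":[0,0,0],"fingers":15},
  {"xyz":[0,0,0.15],"rotation":[0,0,0],"fingers":15},
  {"xyz":[0,0,0.1],"rotation":[0,0,0],"fingers":15},
  {"xyz":[0,0,0.05],"rotation":[0,0,0],"fingers":15},
  {"xyz":[0,0,0],"rotation":[0,0,0],"fingers":15},
  {"xyz":[0,0,0],"rotation":[0,0,0],"fingers":15},
])

```text
clock: 13.25
ee_pos: [460.1, -294.2, 26.1]
ee_rot: [0.0, 0.037, 0.999, -0.0]
force: [-0.2, -0.1, -1.8]
opening: 28.2
gripper_force: 59.3
```

Emit:
carry_out([
  {"xyz":[0,0,0.02],"rotation":[0,0,0],"fingers":15},
  {"xyz":[0,0,0.02],"rotation":[0,0,0],"fingers":15},
  {"xyz":[0,0,0.02],"rotation":[0,0,0],"fingers":15},
  {"xyz":[0,0,0],"rotation":[0,0,0],"fingers":15},
  {"xyz":[0,0,0],"rotation":[0,0,0],"fingers":15},
  {"xyz":[0,0,0],"rotation":[0,0,0],"fingers":15},
  {"xyz":[0,0,0],"rotation":[0,0,0],"fingers":15},
  {"xyz":[0,0,0],"rotation":[0,0,0],"fingers":15},
])

```text
clock: 14.05
ee_pos: [459.8, -294.0, 23.4]
ee_rot: [-0.0, 0.037, 0.999, -0.0]
force: [-0.0, -0.7, -0.7]
opening: 28.1
gripper_force: 59.3
```

Emit:
carry_out([
  {"xyz":[0,0,0.02],"rotation":[0,0,0],"fingers":15},
  {"xyz":[0,0,0.02],"rotation":[0,0,0],"fingers":15},
  {"xyz":[0,0,0.02],"rotation":[0,0,0],"fingers":15},
  {"xyz":[0,0,0],"rotation":[0,0,0],"fingers":15},
  {"xyz":[0,0,0],"rotation":[0,0,0],"fingers":15},
  {"xyz":[0,0,0],"rotation":[0,0,0],"fingers":15},
  {"xyz":[0,0,0],"rotation":[0,0,0],"fingers":15},
  {"xyz":[0,0,0],"rotation":[0,0,0],"fingers":15},
])

```text
clock: 14.85
ee_pos: [459.8, -294.0, 21.0]
ee_rot: [0.0, 0.037, 0.999, -0.0]
force: [-0.5, -0.9, -0.5]
opening: 28.4
gripper_force: 59.3
```

Emit:
carry_out([
  {"xyz":[0,0,0.02],"rotation":[0,0,0],"fingers":15},
  {"xyz":[0,0,0],"rotation":[0,0,0],"fingers":15},
  {"xyz":[0,0,0.01],"rotation":[0,0,0],"fingers":15},
  {"xyz":[0,0,0],"rotation":[0,0,0],"fingers":15},
  {"xyz":[0,0,0],"rotation":[0,0,0],"fingers":15},
  {"xyz":[0,0,0],"rotation":[0,0,0],"fingers":15},
  {"xyz":[0,0,0],"rotation":[0,0,0],"fingers":15},
  {"xyz":[0,0,0],"rotation":[0,0,0],"fingers":15},
])

```text
clock: 15.65
ee_pos: [459.8, -294.0, 19.8]
ee_rot: [0.0, 0.037, 0.999, -0.0]
force: [-0.0, 1.0, 1.6]
opening: 27.8
gripper_force: 59.4
```

Emit:
carry_out([
  {"xyz":[0,0,0.015],"rotation":[0,0,0],"fingers":15},
  {"xyz":[0,0,0],"rotation":[0,0,0],"fingers":15},
  {"xyz":[0,0,0],"rotation":[0,0,0],"fingers":15},
  {"xyz":[0,0,0],"rotation":[0,0,0],"fingers":15},
  {"xyz":[0,0,0],"rotation":[0,0,0],"fingers":15},
  {"xyz":[0,0,0],"rotation":[0,0,0],"fingers":15},
  {"xyz":[0,0,0],"rotation":[0,0,0],"fingers":15},
  {"xyz":[0,0,0],"rotation":[0,0,0],"fingers":15},
])

```text
clock: 16.45
ee_pos: [459.9, -294.1, 19.8]
ee_rot: [0.0, 0.037, 0.999, -0.0]
force: [-1.5, 1.1, 7.3]
opening: 28.0
gripper_force: 60.3
```

Contact: the force rose to 7 N and the height stopped dropping. I release, retreat straight up and check.

Emit:
carry_out([
  {"xyz":[0,0,0],"rotation":[0,0,0],"fingers":32},
  {"xyz":[0,0,0],"rotation":[0,0,0],"fingers":40},
  {"xyz":[0,0,0],"rotation":[0,0,0],"fingers":55},
  {"xyz":[0,0,0],"rotation":[0,0,0],"fingers":55},
  {"xyz":[0,0,-0.2],"rotation":[0,0,0],"fingers":55},
  {"xyz":[0,0,-0.5],"rotation":[0,0,0],"fingers":55},
  {"xyz":[0,0,-0.8],"rotation":[0,0,0],"fingers":55},
  {"xyz":[0,0,-0.8],"rotation":[0,0,0],"fingers":55},
])

```text
clock: 17.25
ee_pos: [459.4, -293.6, 112.2]
ee_rot: [-0.001, 0.037, 0.999, 0.0]
force: [0.4, -0.5, -1.3]
opening: 54.8
gripper_force: 0.0
```

Emit:
carry_out([
  {"xyz":[0,0,-0.8],"rotation":[0,0,0],"fingers":55},
  {"xyz":[0,0,-0.8],"rotation":[0,0,0],"fingers":55},
  {"xyz":[0,0,-0.4],"rotation":[0,0,0],"fingers":55},
  {"xyz":[0,0,0],"rotation":[0,0,0],"fingers":55},
  {"xyz":[0,0,0],"rotation":[0,0,0],"fingers":55},
  {"xyz":[0,0,0],"rotation":[0,0,0],"fingers":55},
  {"xyz":[0,0,0],"rotation":[0,0,0],"fingers":55},
  {"xyz":[0,0,0],"rotation":[0,0,0],"fingers":55},
])

```text
clock: 18.05
ee_pos: [459.3, -293.5, 190.0]
ee_rot: [-0.001, 0.037, 0.999, 0.001]
force: [-0.1, 0.8, 0.1]
opening: 54.9
gripper_force: 0.0
```

```bash
python3 - <<'E'
from h import *
import cv2
a=robot.capture("side")[130:360,200:480];b=robot.capture("wrist")[:,:,:]
b=cv2.resize(b,(370,230));cv2.imwrite("pics/e.png",cv2.resize(np.hstack([a,b])[:,:,::-1],None,fx=1.23,fy=1.23,interpolation=cv2.INTER_CUBIC))
E
```

```text
(no output)
```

View pics/e.png

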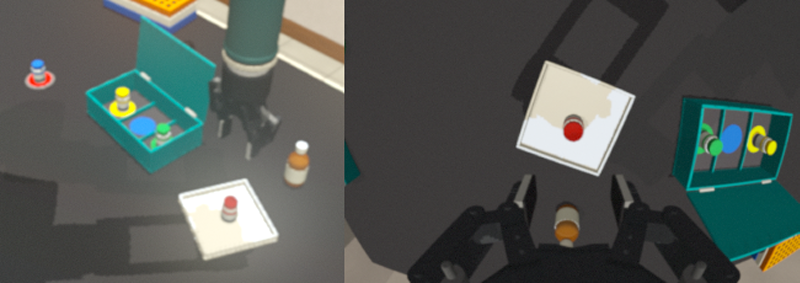

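The red objective stands upright in the tray at (230, 208). The blue disc is empty, the lid is open, and the other objectives and the bottle haven't moved. I hand in.

```bash
python3 -c "
from cell import robot
print(robot.finish_job())"
```

```text
the job is handed in; nothing more can be done
None
```

The job is handed in after about 18 s of the 48 s allowed: the lid stands open at about 1.7 rad, the red objective (the odd one out, on the blue disc) is upright in the white tray, its place is empty, and nothing else was moved.

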